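Rock the sorting gate over and feed two wooden balls

TASK

On the ball-sorting station, press down the raised end of the seesaw gate so that it rocks over its pivot and rests on its other side; then push both waiting wooden balls out of the feed channel onto the gate with a fingertip, so that they roll by themselves down the chute that was shut off before. Nothing is to be gripped, lifted or carried, and the other things on the bench and on the station are left where they are.

Things in the scene. Friction and masses are not known exactly. Their poses are not given: they have to be found in the camera images.
- station: Wooden ball-sorting station fixed to the bench, base board 235 x 500 x 12 mm. Origin: on the bench surface straight below the middle of the gate; x runs along the feed channel from its back stop to the gate (roughly away from the robot), y to the left along the gate, z up. The gate's pivot axis lies along x, 85 mm above the bench.
- channel_stop (a point): Foot of the feed channel's back stop (station x = -135 mm, 97 mm above the bench). The channel runs from here to channel_lip; floor 44 mm wide. The stop stands 7 mm and the side walls 8 mm above the floor (6 mm thick), so a fingertip at the height of the balls' centres (about 117 mm above the bench) passes over them.
- channel_lip (a point): Middle of the feed channel's open end (station x = -29 mm, 103 mm above the bench), beside the gate's middle. The floor rises gently from the stop to this lip, so balls roll back to the stop; a ball drops onto the gate once its centre is pushed past the lip.
- chute_left (a point): Foot of the end stop of the left chute, 224 mm from the gate's middle (+y). The chute, 46 mm wide inside, starts under the gate's left end (104 mm from the middle, floor 58 mm above the bench) and slopes down outwards to this point, 26 mm above the bench.
- chute_right (a point): The same for the right chute, on the -y side.
- gate (a joint): Tilt of the seesaw gate about its pivot (rad). -0.25: at rest with its left (+y) end low, feeds the left chute. +0.25: left end raised, right (-y) end low, feeds the right chute. It starts at rest on either side. A weight above the pivot makes it fall to whichever side it is past level; about half a newton at the raised end turns it.
- gate_left (a point): Point on the gate's upper face, on its centre line, 85 mm left of the pivot. The gate is an aluminium trough 200 mm long, 46 mm wide inside, with an 8 mm wall on the channel side and a 22 mm wall on the far side; level, its floor is 91 mm above the bench, and this point is 21 mm higher or lower at rest. Beyond the far wall a dark steel disc (36 mm) stands 44 to 80 mm above the pivot.
- gate_right (a point): The same point at the right (-y) end, 85 mm from the pivot.
- ball_a_center (a point): Centre of a dark wooden ball, 36 mm diameter, 20 g, waiting in the feed channel. The two balls are alike and lie one behind the other, the hind one against the back stop; either may be the hind one. Pushing the hind one also pushes the front one out.
- ball_b_center (a point): Centre of the other dark wooden ball, 36 mm diameter, 20 g.
- jar: Bystander: small glass jar, 48 mm diameter, 65 mm high, standing on the station's base board left of the channel; origin at the centre of its underside.
- tape: Bystander: cardboard-coloured roll of tape, 68 mm diameter, 24 mm high, lying on the base board right of the channel; origin at the centre of its underside.
- screwdriver: Bystander: screwdriver lying on the bench at the left; origin at the middle of its underside, x along it.
- wrench: Bystander: wrench lying on the bench at the right; origin at the middle of its underside, x along it.
- glue: Bystander: white glue bottle, 52 mm diameter, 150 mm high, standing at the left; origin at the centre of its underside.
- mug: Bystander: white mug, 80 mm diameter, 90 mm high, at the right; origin at the centre of its underside.
Mind the look-alikes: they are no part of the job. What is shaped like the part that bears ball_a_center but orange or red is not meant.

How it is judged:
On the way, in this order (a step that is already met when the one before it is completed fails the run):
1. the gate has rocked over and rests on its other side while both balls still wait in the channel (distance of gate_left from where it was at the start of the episode above 0.034 m and (value of joint gate below -0.2 rad or value of joint gate above 0.2 rad) and x of each of ball_a_center, ball_b_center in the frame of station below -0.04 m), for 0.2 s.
2. both balls have rolled into the chute on the gate's new low side (distance of gate_left from where it was at the start of the episode above 0.034 m and ((value of joint gate below -0.2 rad and (y of ball_a_center in the frame of station between 0.115 and 0.235 m and x of ball_a_center in the frame of station between -0.03 and 0.03 m and z of ball_a_center in the frame of station between 0.03 and 0.085 m) and (y of ball_b_center in the frame of station between 0.115 and 0.235 m and x of ball_b_center in the frame of station between -0.03 and 0.03 m and z of ball_b_center in the frame of station between 0.03 and 0.085 m)) or (value of joint gate above 0.2 rad and (y of ball_a_center in the frame of station between -0.235 and -0.115 m and x of ball_a_center in the frame of station between -0.03 and 0.03 m and z of ball_a_center in the frame of station between 0.03 and 0.085 m) and (y of ball_b_center in the frame of station between -0.235 and -0.115 m and x of ball_b_center in the frame of station between -0.03 and 0.03 m and z of ball_b_center in the frame of station between 0.03 and 0.085 m)))), for 0.2 s.
At the end, for the whole second after the job is handed in: The gate rests within 0.05 rad of the stop on the side opposite to its start, and both balls lie at rest (below 50 mm/s) in the chute on that side, between its walls (centre 115 to 235 mm from the gate's middle) (all of step 2 and velocity of joint gate between -0.1 and 0.1 rad/s and linear speed of each of ball_a, ball_b below 0.05 m/s); the robot touches nothing.
It fails at once if another thing on the bench or station is moved by more than 30 mm (distance of any of jar, tape, screwdriver, wrench, glue, mug from where it was at the start of the episode above 0.03 m).
It fails at once if a ball is lifted (its centre more than about 30 mm above its height in the channel) (z of any of ball_a_center, ball_b_center in the frame of station above 0.15 m).
It fails at once if a ball is pushed or carried by the fingers past the middle of the gate towards a chute ((contact force between the fingers and ball_a above 0.5 N and (y of ball_a_center in the frame of station above 0.04 m or y of ball_a_center in the frame of station below -0.04 m)) or (contact force between the fingers and ball_b above 0.5 N and (y of ball_b_center in the frame of station above 0.04 m or y of ball_b_center in the frame of station below -0.04 m))).
It also fails if it takes over 45 s, if anything falls off the work surface, if the arm or the gripper's body presses on something with over 40 N, if the wrist force passes 120 N, or if a joint passes its speed limit or range.

ROBOT

A 6-joint arm with a two-finger parallel gripper is mounted at the origin on the work surface. World frame = base frame: x ahead of the robot, y to its left, z up, the work surface at z = 0. Lengths are in m, angles in rad, forces in N, time in s.
With the tool pointing down it reaches from about 0.325 to 0.9 m from the base axis. Payload 6.1 kg.
Tool frame: the origin (TCP) lies at the very end of the fingers, on their centre line; the grasp point (between the pads) lies 19 mm behind it (r.hold_point_z is the distance from the TCP to the grasp point, in m); x points along the fingers, y is the direction in which the jaws open and shut, and the axes are right-handed (so a half turn about x gives the same grasp; the last joint's range is limited). The gripper opens to 85 mm and grips with 20 to 120 N. Pads are 22 mm wide; open, the fingers measure 114 mm over their backs; the gripper's body (76 mm by 85 mm) begins 54 mm behind the grasp point. The pads swing forward as they close: fully open they stand 13 mm farther back than shut.
Start: joints at [1.144, 0.22, 1.526, -0, 1.395, -0.126], TCP at [0.185, 0.597, 0.231] pointing down, gripper open.
Joint ranges: [-2.98, 2.98], [-0.91, 2.08], [0.09, 2.57], [-1.24, 4.39], [0.2, 2.65], [-2.68, 2.68]. Speed limits (rad/s): [2.57, 2.57, 3.01, 3.14, 3.14, 3.14].

INTERFACE

Orientations are given as a unit quaternion [w, x, y, z].
In Python, from workcell import r, read_camera, camera_model gives the robot as it stands.
- The arm moves only by the tool apply_moves, never from a script. Its argument "plan" is a list of rows, each a list of 7 numbers: the turn, a rotation vector about the tool's x, y, z in rad, then the shift along the tool's x, y, z in m, then the opening, from 0 (shut) to 1 (fully open). In form: [[wx, wy, wz, x, y, z, jaw], ...]. A call has 1 to 10 rows; each row shifts and turns the pose as measured when the row begins, along the tool's axes as they then stand; what a row does not reach is not made up. A row lasts 1/10 s, in which the tool goes at most 50 mm and 8.59 degrees, less where a joint would pass 70% of its speed; a pose out of reach is approached as far as the arm can. A call is refused whole if a number of a shift passes 0.05 or a number of a turn 0.15, either way. A call with a gripper value outside its range is refused whole. The fingers move at their own pace and stop on an object; "grip_force" is the grip in N (left out, the last holds). Time passes only in rows, so rows that do not move let the fingers close. It gives the time, the measured TCP pose, the force and the opening at its end, in the units of the state.
- r.observe(): the state, without advancing time (a new reading comes with each control period).
- read_camera(name): name is "scene" or "top" or "wrist"; returns (picture, depth): 420x560x3 uint8, red, green, blue; 420x560 float32, m along the optical axis (not along the pixel's ray), 0 where there is no reading.
- camera_model(name): a dict with "K" (3x3 intrinsics, pixels), "extrinsics" (4x4, takes a point from camera to world coordinates). Camera axes: x right, y down, z forward; pixel columns grow to the right and rows downward; lengths in m; the calibration is good to about 2 mm. A picture is of the moment at which its call begins: read the wrist's pose just before it. camera_model takes no time and is no camera call; for the wrist camera it gives the pose at the moment of the call.
- r.job_done(): hands the job in, once; it reports no verdict.
The state is a dict: "time": time; "joints": joint angles; "joint_vel": joint speeds; "joint_torque": joint torques, N m; "position": TCP position; "tool_rot": TCP orientation; "wrist_force": force on the tool from outside, world axes, zero at the start; "wrist_torque": the same for the moment, N m; "width": finger opening in m.
Only numpy, scipy, OpenCV 4.12 (cv2) and the standard library are available. Lean on these libraries where they do the work, as an engineer would, in place of code of your own. Each camera call takes 0.05 s, during which the arm holds its last target. There are 200 camera calls.

## Working session

There is one attempt and no reset: what is moved stays moved. The work goes in short steps, Python scripts to look and compute and a tool call to move; the robot and the scene stay as the last step left them, time stands still between calls to the robot, and variables do not carry over. Pictures are saved under pics/ and viewed, about 8 in all and at most 12, crops included, and the job is handed in when it is done.

Besides the shell and the picture viewer there is one more tool, called as name([rows], argument=value, ...), one row to a line, values as JSON. apply_moves: Moves the arm, as the interface text tells. Its arguments: {"type":"object","properties":{"plan":{"type":"array","items":{"type":"array","items":{"type":"number"}}},"grip_force":{"type":"number"}},"required":["plan"]}

```bash
mkdir -p pics; cat > h.py <<'E'
import numpy as np, cv2
from workcell import r, read_camera, camera_model
def world(name,depth,cm=None):
    cm=cm or camera_model(name); K=np.array(cm["K"]); T=np.array(cm["extrinsics"])
    v,u=np.mgrid[:depth.shape[0],:depth.shape[1]]
    P=np.stack([(u-K[0,2])/K[0,0]*depth,(v-K[1,2])/K[1,1]*depth,depth],-1)
    return P@T[:3,:3].T+T[:3,3]
E
python3 - <<'E'
from h import *
s=r.observe();print(s["time"],s["position"],s["tool_rot"],s["width"])
for n in("scene","top"):
    p,d=read_camera(n);np.savez(n+".npz",p=p,d=d);cv2.imwrite(f"pics/{n}1.png",p[...,::-1]);print(n,camera_model(n))
E
```

```text
0.0 [0.18493108 0.59639164 0.23022866] [ 0.69892739  0.10530164  0.69932013 -0.10659936] 0.08575074887441014
scene {'K': array([[529.73971996,   0.        , 280.71030019],
       [  0.        , 529.73971996, 211.70405588],
       [  0.        ,   0.        ,   1.        ]]), 'extrinsics': array([[ 0.39539809,  0.78080682, -0.48373655,  1.2540752 ],
       [ 0.9184051 , -0.34403533,  0.19537596, -0.29679536],
       [-0.01387158, -0.5215174 , -0.85312788,  1.42101108],
       [ 0.        ,  0.        ,  0.        ,  1.        ]])}
top {'K': array([[478.71401734,   0.        , 276.77757433],
       [  0.        , 478.71401734, 214.88012202],
       [  0.        ,   0.        ,   1.        ]]), 'extrinsics': array([[ 0.02057778, -0.99411936,  0.1063168 ,  0.39952042],
       [-0.99974585, -0.02143962, -0.00696966, -0.00527317],
       [ 0.00920806, -0.10614636, -0.99430788,  1.25183839],
       [ 0.        ,  0.        ,  0.        ,  1.        ]])}
```

View pics/scene1.png

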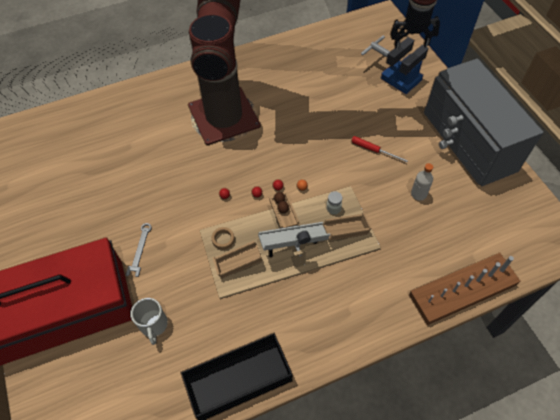

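View pics/top1.png

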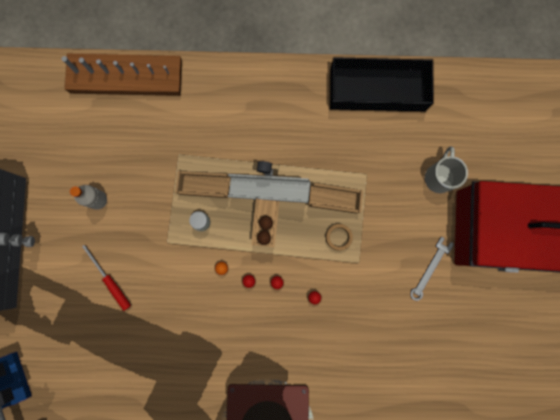

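Top view: the gate is around (268,188), the balls are at (265,222) and (264,238), the jar at (200,220) and the tape at (338,237). The red and orange look-alikes lie on the bench in front of the station. Next I measure from depth.

```bash
python3 - <<'E'
from h import *
z=np.load("top.npz");p,d=z["p"],z["d"];W=world("top",d);np.save("W.npy",W)
# board: z 8..16mm region
sub=np.zeros(d.shape,bool);sub[140:275,155:380]=1
m=(sub&(W[...,2]>.008)).astype(np.uint8)
c=max(cv2.findContours(m,0,2)[0],key=cv2.contourArea)
b=sub&(abs(W[...,2]-.012)<.005)
pts=W[b][:,:2].astype(np.float32);rect=cv2.minAreaRect(pts);print("board",rect,cv2.boxPoints(rect))
hsv=cv2.cvtColor(p,cv2.COLOR_RGB2HSV)
for (u,v) in [(240,187),(235,183),(268,188),(295,190),(303,191),(265,222),(264,238),(264,168),(200,220),(338,237),(205,185),(335,197)]:
    print((u,v),W[v,u].round(4),p[v,u],hsv[v,u])
# fine board edges along several rows
cr=cv2.resize(p[140:275,155:380],None,fx=3.5,fy=3.5,interpolation=cv2.INTER_CUBIC);cv2.imwrite("pics/crop1.png",cr[...,::-1])
E
```

```text
board ((0.5554438233375549, 0.011812686920166016), (0.35439398884773254, 0.5877156257629395), 2.206695318222046) [[ 0.36706337  0.2986297 ]
 [ 0.3896931  -0.2886501 ]
 [ 0.74382424 -0.27500433]
 [ 0.7211945   0.31227547]]
(240, 187) [0.5928 0.0792 0.0767] [145 147 142] [ 42   9 147]
(235, 183) [0.6042 0.0927 0.0675] [145 147 141] [ 40  10 147]
(268, 188) [0.5892 0.0095 0.0927] [147 149 143] [ 40  10 149]
(295, 190) [ 0.5834 -0.0561  0.1074] [153 154 148] [ 35  10 154]
(303, 191) [ 0.3995 -0.0053  1.2518] [151 154 147] [ 43  12 154]
(265, 222) [0.5015 0.0141 0.1363] [73 43 26] [ 11 164  73]
(264, 238) [0.4642 0.0156 0.1326] [74 45 28] [ 11 159  74]
(264, 168) [0.6239 0.0188 0.1646] [60 60 62] [120   8  62]
(200, 220) [0.5079 0.1745 0.0818] [152 154 153] [ 75   3 154]
(338, 237) [ 0.4779 -0.1741  0.0111] [145 121  86] [ 18 104 145]
(205, 185) [0.6019 0.1714 0.0405] [134 104  70] [ 16 122 134]
(335, 197) [ 0.5779 -0.1614  0.0429] [150 117  78] [ 16 122 150]
```

View pics/crop1.png

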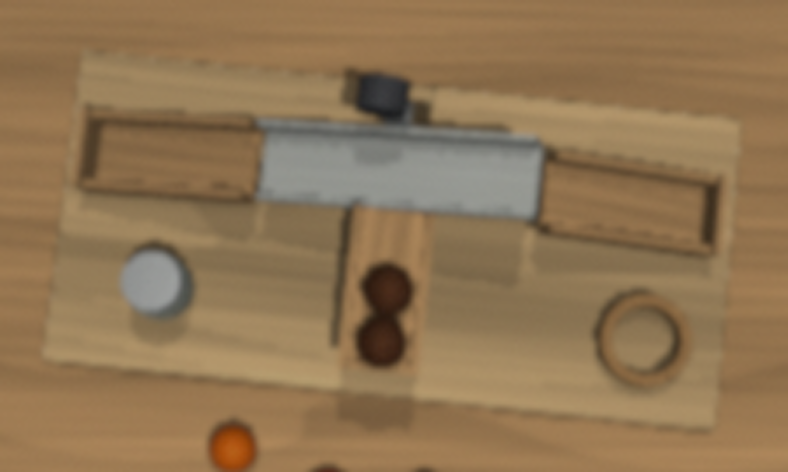

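The left (+y) end of the gate is low and the right end is raised. So I press the right end, and the balls should go into the right chute.

```bash
cat >> h.py <<'E'
def ray(name,uv,z):
    cm=camera_model(name);K=np.array(cm["K"]);T=np.array(cm["extrinsics"])
    uv=np.atleast_2d(np.array(uv,float));D=np.c_[(uv[:,0]-K[0,2])/K[0,0],(uv[:,1]-K[1,2])/K[1,1],np.ones(len(uv))]@T[:3,:3].T
    return T[:3,3]+D*((z-T[2,3])/D[:,2])[:,None]
E
python3 - <<'E'
from h import *
z=np.load("top.npz");p=z["p"];W=np.load("W.npy")
f=lambda l:np.array(l)/3.5+[155,140]-0.36
c=ray("top",f([(82,52),(740,120),(712,430),(42,360)]),.012)[:,:2];print("corners",c.round(4))
print([round(float(np.linalg.norm(c[i]-c[(i+1)%4])),4) for i in range(4)])
for i,j in((0,1),(3,2)): e=c[i]-c[j];print("yaw y-axis",np.arctan2(-e[0],e[1]))
for i,j in((0,3),(1,2)): e=c[i]-c[j];print("yaw x-axis",np.arctan2(e[1],e[0]))
# gate far/near top edges' ends, chute end stops inner
L=f([(97,152),(710,215)]);print("chute ends",ray("top",L,.04).round(4))
hsv=cv2.cvtColor(p,cv2.COLOR_RGB2HSV)
m=((hsv[...,2]<100)&(hsv[...,1]>120)).astype(np.uint8);m[:212]=0;m[247:]=0;m[:,:252]=0;m[:,277:]=0
v,u=np.nonzero(m);uv=np.c_[u,v].astype(np.float32)
_,lab,cen=cv2.kmeans(uv,2,None,(3,50,.01),5,cv2.KMEANS_PP_CENTERS);print("balls",len(u),cen,ray("top",cen,.117).round(4))
# gate floor pixels grey, depth fit
g=((hsv[...,1]<40)&(hsv[...,2]>110));g[:175]=0;g[206:]=0;g[:,:226]=0;g[:,315:]=0
P=W[g&(W[...,2]<.2)];print("grey extent",P.min(0).round(3),P.max(0).round(3),P.mean(0).round(4))
A=np.c_[P[:,:2],np.ones(len(P))];k=np.linalg.lstsq(A,P[:,2],rcond=None)[0];print("plane",k)
E
```

```text
corners [[ 0.6865  0.2494]
 [ 0.6456 -0.2468]
 [ 0.413  -0.2263]
 [ 0.4542  0.269 ]]
[0.4979, 0.2335, 0.4971, 0.2331]
yaw y-axis -0.08218869669868177
yaw y-axis -0.08297770902184093
yaw x-axis -0.0843195361463887
yaw x-axis -0.08795661407237766
chute ends [[ 0.6058  0.2295  0.04  ]
 [ 0.5691 -0.2195  0.04  ]]
balls 358 [[265.2389  222.29445]
 [263.35956 236.95506]] [[0.5025 0.0139 0.117 ]
 [0.4675 0.0175 0.117 ]]
grey extent [ 0.554 -0.097  0.011] [0.62  0.107 0.138] [0.5872 0.0061 0.0949]
plane [ 0.03420072 -0.25424358  0.07633371]
```

```bash
cat >> h.py <<'E'
from scipy.spatial.transform import Rotation as R
O=np.array([.585,.0072]);A=-.083
XA=np.array([np.cos(A),np.sin(A)]);YA=np.array([-XA[1],XA[0]])
def go(xs,ys,z):
    s=r.observe();q=s["tool_rot"];M=R.from_quat([q[1],q[2],q[3],q[0]]);p=np.array(s["position"])
    t=np.r_[O+xs*XA+ys*YA,z]
    best=min((np.array([[0,0,-1],[0,0,0],[0,0,0]]) is None or k for k in range(4)),key=lambda k:(M.inv()*goal(k)).magnitude())
    w=(M.inv()*goal(best)).as_rotvec()
    l=p[:2]-O
    print("t",s["time"],"tcp",p.round(4),"station",(l@XA).round(4),(l@YA).round(4),"F",np.round(s["wrist_force"],2),"width",round(s["width"],4))
    print("turn(tool)",w.round(4),"shift now-frame",M.inv().apply(t-p).round(4),"shift goal-frame",goal(best).inv().apply(t-p).round(4),"k",best)
    print("axes goal y,z in world",goal(best).as_matrix()[:,1:].T.round(3).tolist())
def goal(k):
    a=A+k*np.pi/2;y=np.array([np.cos(a),np.sin(a),0]);x=np.array([0,0,-1.]);return R.from_matrix(np.c_[x,y,np.cross(x,y)])
E
sed -i 's/np.array(\[\[0,0,-1\],\[0,0,0\],\[0,0,0\]\]) is None or k for k/k for k/' h.py
python3 -c "
from h import *
go(0,-.085,.2)"
```

```text
t 0.1 tcp [0.1849 0.5964 0.2303] station -0.4475 0.554 F [0.08 1.03 0.99] width 0.0855
turn(tool) [-0.2178 -0.0005  0.0018] shift now-frame [ 0.0311 -0.5271  0.5751] shift goal-frame [ 0.0303 -0.639   0.4475] k 1
axes goal y,z in world [[0.083, 0.997, 0.0], [0.997, -0.083, 0.0]]
```

apply_moves([
  [-0.11,0,0,0,0,0,0],
  [-0.108,0,0.002,0,0,0,0],
  [0,0,0,0,-0.04,0.028,0],
  [0,0,0,0,-0.04,0.028,0],
  [0,0,0,0,-0.04,0.028,0],
  [0,0,0,0,-0.04,0.028,0],
  [0,0,0,0,-0.04,0.028,0],
  [0,0,0,0,-0.04,0.028,0],
  [0,0,0,0,-0.04,0.028,0],
  [0,0,0,0,-0.04,0.028,0],
])

```text
time: 1.1
position: [0.3849, 0.254, 0.2241]
tool_rot: [0.705, 0.02, 0.709, -0.024]
wrist_force: [0.8, -0.3, 0.1]
width: 0.0002
```

```bash
python3 -c "
from h import *
go(0,-.085,.2)"
```

```text
t 1.1 tcp [0.3849 0.254  0.2241] station -0.2199 0.2293 F [ 0.75 -0.26  0.09] width 0.0002
turn(tool) [ 0.0213 -0.0053  0.0061] shift now-frame [ 0.0248 -0.3188  0.2133] shift goal-frame [ 0.0241 -0.3143  0.2199] k 1
axes goal y,z in world [[0.083, 0.997, 0.0], [0.997, -0.083, 0.0]]
```

apply_moves([
  [0.02,-0.005,0.006,0,-0.04,0.028,0],
  [0,0,0,0,-0.04,0.028,0],
  [0,0,0,0,-0.04,0.028,0],
  [0,0,0,0,-0.04,0.028,0],
  [0,0,0,0,-0.04,0.028,0],
  [0,0,0,0,-0.04,0.028,0],
  [0,0,0,0,-0.04,0.028,0],
  [0,0,0,0,-0.034,0.024,0],
  [0,0,0,0,0,0,0],
])

```text
time: 2.0
position: [0.5814, -0.0931, 0.2211]
tool_rot: [0.706, 0.032, 0.707, -0.032]
wrist_force: [-0.8, 0.8, -0.4]
width: -0.0002
```

```bash
python3 -c "
from h import *
go(0,-.085,.125)
p,d=read_camera('wrist');cv2.imwrite('pics/wrist1.png',p[...,::-1])
p,d=read_camera('top');cv2.imwrite('pics/top2.png',cv2.resize(p[130:290,150:390],None,fx=3,fy=3)[...,::-1])"
```

```text
t 2.0 tcp [ 0.5814 -0.0931  0.2211] station 0.0047 -0.1003 F [-0.79  0.82 -0.36] width -0.0002
turn(tool) [-0.0062 -0.0014  0.    ] shift now-frame [ 0.0961  0.0153 -0.0047] shift goal-frame [ 0.0961  0.0153 -0.0047] k 1
axes goal y,z in world [[0.083, 0.997, 0.0], [0.997, -0.083, 0.0]]
```

View pics/wrist1.png

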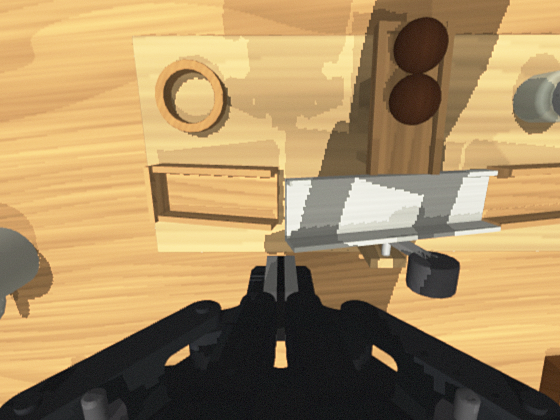

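The wrist view shows the gate's right end at columns 286–290, rows 180–245. The balls are at (421,45) and (415,98), and the fingertip is at (281,255). I check the gate's position with this view's depth.

```bash
python3 -c "
from h import *
cm=camera_model('wrist');p,d=read_camera('wrist');W=world('wrist',d,cm)
S=np.dstack([(W[...,:2]-O)@XA,(W[...,:2]-O)@YA,W[...,2]])
for c in(292,300,330,360):
  print(c,[(v,*S[v,c].round(3)) for v in range(172,250,4)])
print('ray balls',[((q[:2]-O)@XA,(q[:2]-O)@YA) for q in ray('wrist',[(421,45),(415,98)],.117)])
print('chute row col 200',[(v,*S[v,210].round(3)) for v in range(160,232,4)])
for x in (286,284,280,276):print(x,S[200,x].round(3))
"
```

```text
292 [(172, np.float64(-0.018), np.float64(-0.081), np.float64(0.013)), (176, np.float64(-0.013), np.float64(-0.081), np.float64(0.012)), (180, np.float64(-0.009), np.float64(-0.081), np.float64(0.014)), (184, np.float64(-0.025), np.float64(-0.085), np.float64(0.123)), (188, np.float64(-0.021), np.float64(-0.085), np.float64(0.123)), (192, np.float64(-0.016), np.float64(-0.085), np.float64(0.114)), (196, np.float64(-0.013), np.float64(-0.085), np.float64(0.113)), (200, np.float64(-0.009), np.float64(-0.085), np.float64(0.114)), (204, np.float64(-0.006), np.float64(-0.085), np.float64(0.112)), (208, np.float64(-0.003), np.float64(-0.085), np.float64(0.113)), (212, np.float64(0.0), np.float64(-0.085), np.float64(0.115)), (216, np.float64(0.004), np.float64(-0.085), np.float64(0.114)), (220, np.float64(0.008), np.float64(-0.085), np.float64(0.114)), (224, np.float64(0.011), np.float64(-0.085), np.float64(0.115)), (228, np.float64(0.015), np.float64(-0.085), np.float64(0.114)), (232, np.float64(0.018), np.float64(-0.085), np.float64(0.115)), (236, np.float64(0.021), np.float64(-0.085), np
[... 4897 characters left out ...]
oat64(0.041)), (196, np.float64(0.003), np.float64(-0.169), np.float64(0.041)), (200, np.float64(0.008), np.float64(-0.169), np.float64(0.04)), (204, np.float64(0.012), np.float64(-0.169), np.float64(0.04)), (208, np.float64(0.016), np.float64(-0.17), np.float64(0.04)), (212, np.float64(0.021), np.float64(-0.17), np.float64(0.041)), (216, np.float64(0.025), np.float64(-0.17), np.float64(0.041)), (220, np.float64(0.025), np.float64(-0.167), np.float64(0.056)), (224, np.float64(0.027), np.float64(-0.165), np.float64(0.064)), (228, np.float64(0.03), np.float64(-0.165), np.float64(0.066))]
286 [-0.01  -0.09   0.115]
284 [-0.01  -0.092  0.115]
280 [-0.009 -0.095  0.11 ]
276 [ 0.015 -0.099  0.013]
```

apply_moves([
  [-0.006,0,0,0.01,0.022,-0.003,0],
  [0,0,0,0.035,0,0,0],
  [0,0,0,0.035,0,0,0],
  [0,0,0,0,0,0,0],
])

```text
time: 2.55
position: [0.5769, -0.0588, 0.1414]
tool_rot: [0.707, 0.027, 0.707, -0.025]
wrist_force: [-0.1, 0.2, -0.4]
width: 0.0
```

```bash
python3 -c "
from h import *
go(0.002,-.078,.08)"
```

```text
t 2.55 tcp [ 0.5769 -0.0588  0.1414] station -0.0026 -0.0664 F [-0.06  0.23 -0.42] width 0.0
turn(tool) [ 0.0104 -0.     -0.0031] shift now-frame [ 0.0614 -0.0118  0.0045] shift goal-frame [ 0.0614 -0.0116  0.0046] k 1
axes goal y,z in world [[0.083, 0.997, 0.0], [0.997, -0.083, 0.0]]
```

apply_moves([
  [0.01,0,-0.003,0,-0.012,0.0045,0],
  [0,0,0,0.012,0,0,0],
  [0,0,0,0.01,0,0,0],
  [0,0,0,0.01,0,0,0],
  [0,0,0,0.01,0,0,0],
  [0,0,0,0.01,0,0,0],
  [0,0,0,0.008,0,0,0],
  [0,0,0,0,0,0,0],
])

```text
time: 3.35
position: [0.5836, -0.071, 0.0827]
tool_rot: [0.709, 0.028, 0.704, -0.029]
wrist_force: [0.2, -1.2, -0.2]
width: 0.0001
```

```bash
python3 -c "
from h import *
go(0.002,-.078,.2)
p,d=read_camera('wrist');cv2.imwrite('pics/wrist2.png',p[...,::-1])"
```

```text
t 3.35 tcp [ 0.5836 -0.071   0.0827] station 0.005 -0.078 F [ 0.2  -1.15 -0.19] width 0.0001
turn(tool) [0.002  0.0073 0.0013] shift now-frame [-1.174e-01 -1.000e-04 -2.200e-03] shift goal-frame [-0.1173  0.     -0.003 ] k 1
axes goal y,z in world [[0.083, 0.997, 0.0], [0.997, -0.083, 0.0]]
```

View pics/wrist2.png

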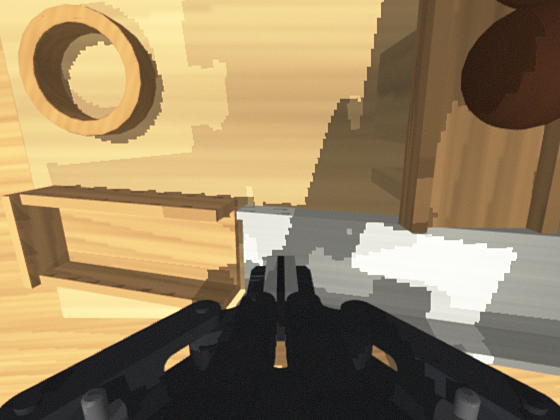

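The gate's right end (240,210) now sits low, at the chute entrance. I retreat straight up and travel to behind the channel.

apply_moves([
  [0,0,0,-0.03,0,0,0],
  [0,0,0,-0.04,0,0,0],
  [0,0,0,-0.04,0,0,0],
  [0,0,0,-0.03,0.016,-0.035,0],
  [0,0,0,0,0.016,-0.035,0],
  [0,0,0,0,0.016,-0.035,0],
  [0,0,0,0,0.016,-0.035,0],
  [0,0,0,0,0.016,-0.035,0],
  [0,0,0,0,0,0,0],
])

```text
time: 4.3
position: [0.4112, 0.0255, 0.2301]
tool_rot: [0.711, 0.029, 0.702, -0.03]
wrist_force: [0.0, 0.6, 0.3]
width: -0.0002
```

```bash
python3 -c "
from h import *
go(-0.175,.002,.113)
p,d=read_camera('wrist');cv2.imwrite('pics/wrist3.png',p[...,::-1])
p,d=read_camera('top');W=world('top',d);print([W[v,u].round(3) for u,v in((236,184),(240,187),(290,190),(297,190))])"
```

```text
t 4.3 tcp [0.4112 0.0255 0.2301] station -0.1747 0.0039 F [0.02 0.61 0.31] width -0.0002
turn(tool) [0.0001 0.0136 0.0004] shift now-frame [ 0.1171 -0.0018 -0.0019] shift goal-frame [ 0.1171 -0.0019 -0.0003] k 1
axes goal y,z in world [[0.083, 0.997, 0.0], [0.997, -0.083, 0.0]]
[array([0.594, 0.086, 0.115]), array([0.587, 0.077, 0.109]), array([ 0.588, -0.045,  0.078]), array([ 0.589, -0.063,  0.072])]
```

View pics/wrist3.png

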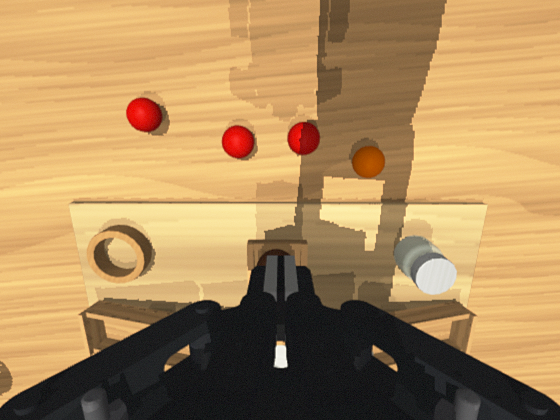

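The gate now rests with its right end low (z 0.072) and its left end high (0.115). The balls still wait in the channel, and the finger is centred over it (channel columns 248–307, finger 281). I descend behind the stop.

apply_moves([
  [0,0.0136,0,0.02,-0.002,-0.002,0],
  [0,0,0,0.03,0,0,0],
  [0,0,0,0.03,0,0,0],
  [0,0,0,0.02,0,0,0],
  [0,0,0,0.01,0,0,0],
  [0,0,0,0,0,0,0],
])

```text
time: 5.0
position: [0.422, 0.0178, 0.1212]
tool_rot: [0.711, 0.03, 0.702, -0.032]
wrist_force: [-0.7, 0.1, -0.0]
width: -0.0001
```

```bash
python3 -c "
from h import *
go(-0.05,.002,.114)"
```

```text
t 5.0 tcp [0.422  0.0178 0.1212] station -0.1633 -0.0029 F [-0.71  0.08 -0.02] width -0.0001
turn(tool) [-0.004   0.0127  0.0029] shift now-frame [0.0086 0.0054 0.1132] shift goal-frame [0.0072 0.0049 0.1133] k 1
axes goal y,z in world [[0.083, 0.997, 0.0], [0.997, -0.083, 0.0]]
```

apply_moves([
  [-0.004,0.012,0.003,0.007,0.005,-0.003,0],
  [0,0,0,0,0,0,0],
  [0,0,0,0,0,0,0],
])

```text
time: 5.3
position: [0.422, 0.0227, 0.1159]
tool_rot: [0.708, 0.029, 0.705, -0.029]
wrist_force: [-0.0, -0.2, 0.1]
width: 0.0001
```

```bash
python3 -c "
from h import *
go(-0.05,.002,.114)"
```

```text
t 5.3 tcp [0.422  0.0227 0.1159] station -0.1638 0.0019 F [-0.04 -0.15  0.14] width 0.0001
turn(tool) [-0.0004  0.0029 -0.0001] shift now-frame [2.200e-03 1.000e-04 1.138e-01] shift goal-frame [1.900e-03 1.000e-04 1.138e-01] k 1
axes goal y,z in world [[0.083, 0.997, 0.0], [0.997, -0.083, 0.0]]
```

apply_moves([
  [0,0.003,0,0.002,0,0.006,0],
  [0,0,0,0,0,0.006,0],
  [0,0,0,0,0,0.006,0],
  [0,0,0,0,0,0.006,0],
  [0,0,0,0,0,0.006,0],
  [0,0,0,0,0,0.006,0],
  [0,0,0,0,0,0.006,0],
  [0,0,0,0,0,0.006,0],
])

```text
time: 6.1
position: [0.4755, 0.0183, 0.1162]
tool_rot: [0.708, 0.029, 0.705, -0.029]
wrist_force: [-0.2, -0.3, 0.7]
width: -0.0003
```

```bash
python3 -c "
from h import *
go(-0.05,.002,.115)
p,d=read_camera('scene');cv2.imwrite('pics/s2.png',cv2.resize(p[170:300,190:390],None,fx=4,fy=4)[...,::-1])"
```

```text
t 6.1 tcp [0.4755 0.0183 0.1162] station -0.11 0.002 F [-0.25 -0.33  0.66] width -0.0003
turn(tool) [0.0001 0.004  0.0002] shift now-frame [ 0.0014 -0.      0.06  ] shift goal-frame [ 0.0012 -0.      0.06  ] k 1
axes goal y,z in world [[0.083, 0.997, 0.0], [0.997, -0.083, 0.0]]
```

View pics/s2.png

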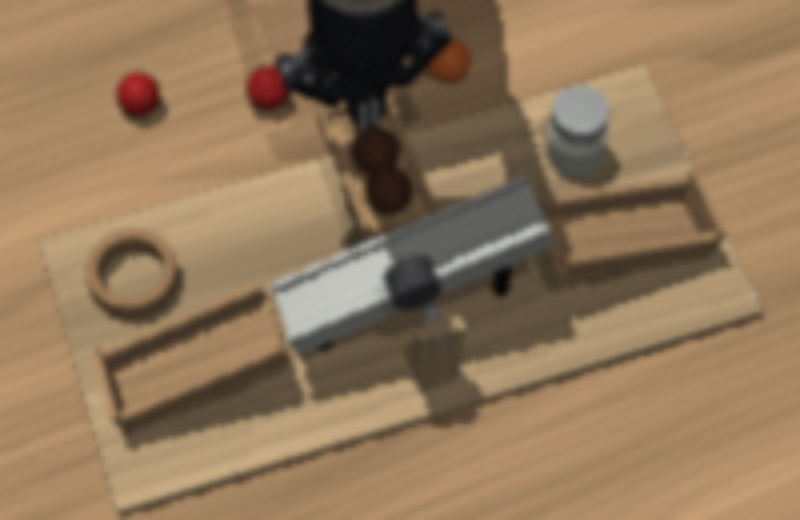

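The finger is behind the hind ball, with the balls at (375,150) and (388,190) in the crop and the front one near the lip. I keep pushing slowly.

apply_moves([
  [0,0.003,0,0,0,0.005,0],
  [0,0,0,0,0,0.005,0],
  [0,0,0,0,0,0.005,0],
  [0,0,0,0,0,0.005,0],
  [0,0,0,0,0,0,0],
  [0,0,0,0,0,0,0],
  [0,0,0,0,0,0,0],
  [0,0,0,0,0,0,0],
])

```text
time: 6.95
position: [0.4981, 0.0164, 0.116]
tool_rot: [0.707, 0.029, 0.706, -0.029]
wrist_force: [1.2, -0.2, 0.3]
width: -0.0003
```

```bash
python3 -c "
from h import *
go(-0.048,.002,.115)
p,d=read_camera('scene');cv2.imwrite('pics/s3.png',cv2.resize(p[170:300,190:390],None,fx=4,fy=4)[...,::-1])"
```

```text
t 6.95 tcp [0.4981 0.0164 0.116 ] station -0.0873 0.0019 F [ 1.23 -0.23  0.33] width -0.0003
turn(tool) [-0.      0.0012  0.0002] shift now-frame [0.0011 0.0001 0.0393] shift goal-frame [0.001  0.0001 0.0393] k 1
axes goal y,z in world [[0.083, 0.997, 0.0], [0.997, -0.083, 0.0]]
```

View pics/s3.png

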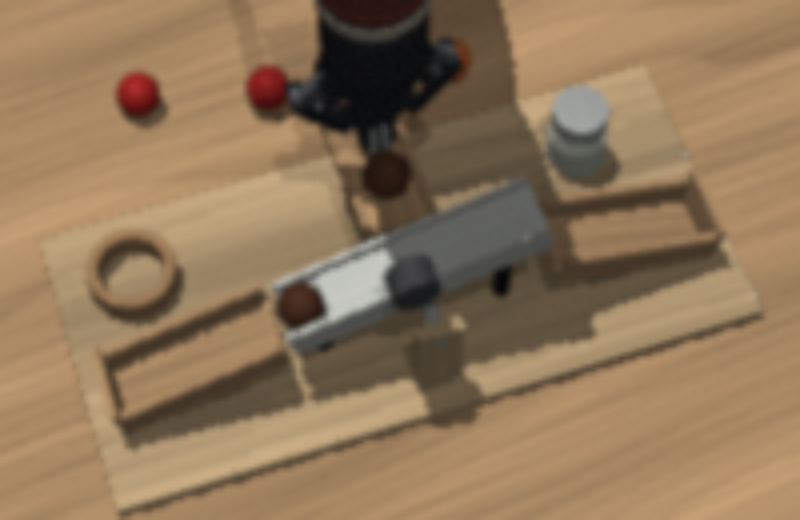

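The front ball is rolling off the gate's right end (300,303) and the hind ball (387,175) is still in the channel. I let the first one settle a moment, then push the second.

apply_moves([
  [0,0,0,0,0,0,0],
  [0,0,0,0,0,0,0],
  [0,0,0,0,0,0,0],
  [0,0,0,0,0,0.006,0],
  [0,0,0,0,0,0.006,0],
  [0,0,0,0,0,0.006,0],
  [0,0,0,0,0,0.005,0],
  [0,0,0,0,0,0.005,0],
  [0,0,0,0,0,0.004,0],
  [0,0,0,0,0,0.003,0],
])

```text
time: 8.0
position: [0.5362, 0.0131, 0.1161]
tool_rot: [0.707, 0.029, 0.706, -0.029]
wrist_force: [0.2, 0.5, 0.6]
width: 0.0001
```

```bash
python3 -c "
from h import *
go(-0.048,.002,.115)
p,d=read_camera('scene');cv2.imwrite('pics/s4.png',cv2.resize(p[170:300,190:390],None,fx=4,fy=4)[...,::-1])"
```

```text
t 8.0 tcp [0.5362 0.0131 0.1161] station -0.0491 0.0019 F [0.22 0.52 0.63] width 0.0001
turn(tool) [-0.0001  0.0017  0.0002] shift now-frame [0.0011 0.0001 0.0011] shift goal-frame [0.0011 0.0001 0.0011] k 1
axes goal y,z in world [[0.083, 0.997, 0.0], [0.997, -0.083, 0.0]]
```

View pics/s4.png

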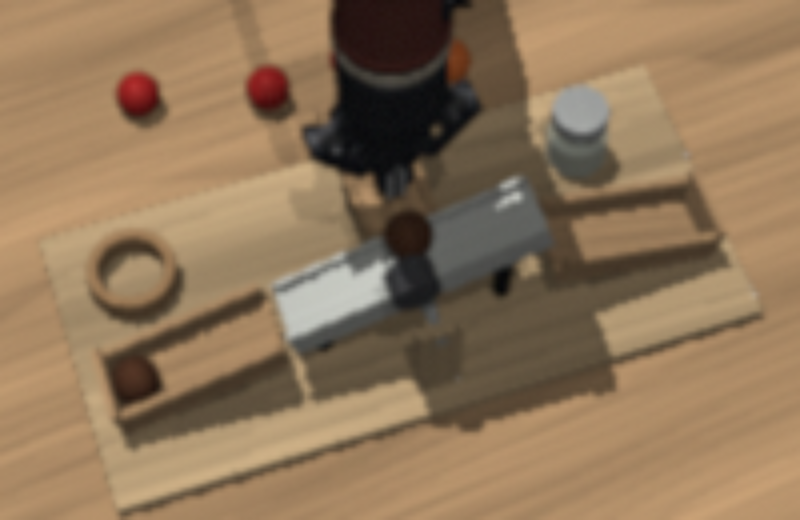

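The first ball lies at the end of the right chute (135,378) and the second is dropping onto the gate (408,232). I stop the finger here, then withdraw up and back.

apply_moves([
  [0,0,0,0,0,0,0],
  [0,0,0,0,0,0,0],
  [0,0,0,-0.02,0,-0.01,0],
  [0,0,0,-0.03,0,-0.02,0],
  [0,0,0,-0.03,0,-0.03,0],
  [0,0,0,-0.03,0,-0.03,0],
  [0,0,0,0,0,0,0],
  [0,0,0,0,0,0,0],
  [0,0,0,0,0,0,0],
  [0,0,0,0,0,0,0],
])

```text
time: 9.05
position: [0.4422, 0.021, 0.2281]
tool_rot: [0.706, 0.029, 0.707, -0.029]
wrist_force: [0.3, 0.2, -0.8]
width: 0.0004
```

apply_moves([
  [0,0,0,0,0,0,0],
  [0,0,0,0,0,0,0],
  [0,0,0,0,0,0,0],
  [0,0,0,0,0,0,0],
  [0,0,0,0,0,0,0],
  [0,0,0,0,0,0,0],
])

```text
time: 9.65
position: [0.4416, 0.0209, 0.2242]
tool_rot: [0.704, 0.03, 0.709, -0.029]
wrist_force: [1.5, -0.2, 0.1]
width: -0.0001
```

```bash
python3 -c "
from h import *
go(-0.048,.002,.115)
p,d=read_camera('scene');cv2.imwrite('pics/s5.png',cv2.resize(p[170:300,190:390],None,fx=4,fy=4)[...,::-1])"
```

```text
t 9.65 tcp [0.4416 0.0209 0.2242] station -0.144 0.0018 F [ 1.48 -0.17  0.1 ] width -0.0001
turn(tool) [-0.0006 -0.0084 -0.0002] shift now-frame [0.1084 0.0002 0.0969] shift goal-frame [0.1092 0.0002 0.096 ] k 1
axes goal y,z in world [[0.083, 0.997, 0.0], [0.997, -0.083, 0.0]]
```

View pics/s5.png

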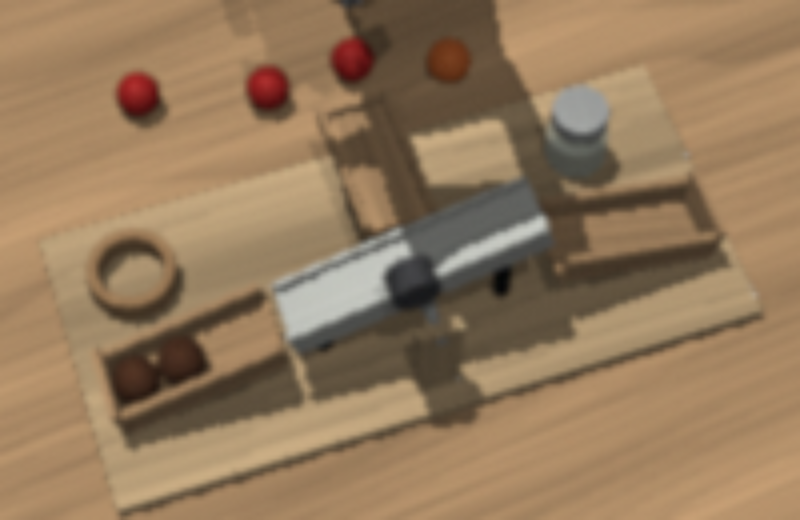

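Both balls lie in the right chute at (135,378) and (180,355), and the gate's right end is low. I wait a little longer, then hand in.

apply_moves([
  [0,0,0,0,0,0,0],
  [0,0,0,0,0,0,0],
  [0,0,0,0,0,0,0],
  [0,0,0,0,0,0,0],
  [0,0,0,0,0,0,0],
  [0,0,0,0,0,0,0],
  [0,0,0,0,0,0,0],
  [0,0,0,0,0,0,0],
])

```text
time: 10.5
position: [0.4418, 0.0209, 0.2247]
tool_rot: [0.704, 0.03, 0.709, -0.029]
wrist_force: [-0.8, 1.2, -0.9]
width: 0.0001
```

```bash
python3 - <<'E'
from h import *
for i in range(2):
    p,d=read_camera("scene");h=cv2.cvtColor(p,cv2.COLOR_RGB2HSV);m=((h[...,2]<95)&(h[...,1]>120)).astype(np.uint8);m[:250]=0;m[275:]=0;m[:,:215]=0;m[:,245:]=0
    v,u=np.nonzero(m);_,l,c=cv2.kmeans(np.c_[u,v].astype(np.float32),2,None,(3,50,.01),5,2)
    q=ray("scene",c,.05)[:,:2]-O;print(len(u),c.round(1).tolist(),(q@XA).round(3),(q@YA).round(3))
print(r.job_done())
E
```

```text
212 [[234.5, 259.5], [223.3000030517578, 264.29998779296875]] [0.001 0.005] [-0.176 -0.211]
211 [[223.3000030517578, 264.20001220703125], [234.6999969482422, 259.3999938964844]] [0.005 0.001] [-0.21  -0.175]
the job is handed in; nothing more can be done
None
```

The job is done and handed in at about 10.6 s of the 45 s allowed; no verdict was reported. I pressed the gate's raised right end down with the shut fingertips until it rocked over. Then I pushed the balls out of the channel one after the other; each rolled down the right chute by itself.

**Last checks:**
- **Balls:** both lie in the right chute at about y = -0.21 and -0.175 m in the station frame, with x within 5 mm of the chute's middle. Two pictures in a row agreed to about 1 mm, so they are at rest.
- **Gate:** the right end is low. After the press its floor measured 72 mm above the bench on the right, against about 115 mm on the left. It still looked the same in the last picture.
- **Other things:** the jar and tape look unmoved in the last picture. The screwdriver, wrench, glue and mug were outside the later crops, and the arm did not work near them.
- **Arm:** the fingers are clear, about 0.22 m above the bench. Wrist force readings were never above about 2 N.

**Disagreements:** the channel's centre line differed by up to 7 mm between the wrist and top cameras. I aimed between them, near the top camera's value, and it was accurate enough. The arm also drifted up to 12 mm on a few moves, and I corrected that before each contact.

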